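Fetch the salt and pepper from behind the tall shakers

TASK

The salt and pepper are wanted, but they stand in the back cells of the divided wooden condiment caddy, hemmed in by the tall red shaker and the tall brown jar: first move both tall ones out to stand on the green side mat, then fetch the shakers, setting the glass salt shaker in the middle of the blue coaster and the black pepper shaker in the middle of the orange coaster. When both are there, put the red shaker and the brown jar back, each standing in the very cell of the caddy it came from. Keep everything upright, and do not disturb the yellow squeeze bottle and the white tub behind.

Things in the scene. Friction and masses are not known exactly. Their poses are not given: they have to be found in the camera images.
- caddy: fixed wooden caddy, 159 (its x) by 195 (its y) by 45 mm high, open top, walls 5, floor 4 mm thick. 2 front cells (-x side), 90 x 90 mm inside, centred at x -29.5, y +-47.5 mm; 2 back cells 54 (x) by 90 mm (y), centred at x +47.5, y +-47.5 mm. Origin: centre of its underside, on the worktop; x away from the robot, y left, turned up to 0.2 rad
- side_mat: thin green mat lying fixed on the worktop to the right of the caddy, 220 mm (its x, away from the robot) by 130 mm (its y), 3 mm thick; side area for the two tall things, one behind the other along its x. Origin: centre of its underside, z up
- blue_coaster: round blue plastic coaster, place of the salt; fixed, 76 mm across, 5 mm thick, flat. Origin: centre of its underside
- orange_coaster: round orange plastic coaster, place of the pepper; fixed, 76 mm across, 5 mm thick, flat. Origin: centre of its underside
- red_shaker: tall round red spice shaker, 69 mm across, 184 mm high, 0.2 to 0.4 kg; its red screw cap, 66 mm across, spans 150 to 184 mm above its base: grip it there from above. It starts standing centred in one of the front cells (others like it, far back left, are not meant). Origin: centre of its underside, z up
- green_cap_jar: tall round dark brown jar with a green cap, 74 mm across, 210 mm high, 0.2 to 0.4 kg; the cap, 62 mm across, spans 176 to 210 mm above its base (its top 6 mm is a fixed lid): grip it there from above. It starts standing centred in the other front cell (others like it, far back left, are not meant). Origin: centre of its underside, z up
- salt: small clear glass salt shaker with white salt and steel cap, 45 mm across, 87 mm high, 0.1 to 0.16 kg; the cap, 37 mm across, spans 66 to 87 mm above its base. It starts standing in one of the back cells (others like it, far back left, are not meant). Origin: centre of its underside, z up
- pepper: small all-black pepper shaker with black cap, 45 mm across at the foot, narrowing to 37 mm at the cap, 87 mm high, 0.1 to 0.16 kg; the cap spans 66 to 87 mm above its base, its top 7 mm tapering. It starts standing in the other back cell. Origin: centre of its underside, z up
- mustard: yellow squeeze bottle, loose bystander behind the work, 56 x 72 mm, 199 mm high; leave alone. Origin: centre of its underside
- deli_tub: white round tub with lid, loose bystander behind the work, 114 mm across, 68 mm high; leave alone. Origin: centre of its underside
Things that resemble listed ones, but are neither listed nor needed, are in the scene too. What is shaped like the green_cap_jar but purple is not meant.

How it is judged:
On the way, in this order (a step that is already met when the one before it is completed fails the run):
1. the red shaker and the brown jar both stand on the green mat, released, while salt and pepper are still in their cells (x of red_shaker in the frame of side_mat between -0.105 and 0.105 m and y of red_shaker in the frame of side_mat between -0.06 and 0.06 m and height (world z) of red_shaker between -0.003 and 0.01 m and angle between each of red_shaker, green_cap_jar's own z axis and vertical below 0.12 rad and x of green_cap_jar in the frame of side_mat between -0.105 and 0.105 m and y of green_cap_jar in the frame of side_mat between -0.06 and 0.06 m and height (world z) of green_cap_jar between -0.003 and 0.01 m and linear speed of each of red_shaker, green_cap_jar below 0.03 m/s and contact force between the fingers and red_shaker below 0.1 N and contact force between the fingers and green_cap_jar below 0.1 N and distance of each of salt, pepper from where it was at the start of the episode below 0.03 m), for 0.2 s.
2. the salt stands on the blue coaster and the pepper on the orange one, released, while the red shaker and the brown jar still stand on the mat (x of red_shaker in the frame of side_mat between -0.105 and 0.105 m and y of red_shaker in the frame of side_mat between -0.06 and 0.06 m and height (world z) of red_shaker between -0.003 and 0.01 m and angle between each of red_shaker, green_cap_jar, salt, pepper's own z axis and vertical below 0.12 rad and x of green_cap_jar in the frame of side_mat between -0.105 and 0.105 m and y of green_cap_jar in the frame of side_mat between -0.06 and 0.06 m and height (world z) of green_cap_jar between -0.003 and 0.01 m and horizontal distance between salt and blue_coaster below 0.015 m and height (world z) of salt between 0.001 and 0.011 m and horizontal distance between pepper and orange_coaster below 0.015 m and height (world z) of pepper between 0.001 and 0.011 m and contact force between the fingers and salt below 0.1 N and contact force between the fingers and pepper below 0.1 N), for 0.2 s.
At the end, for the whole second after the job is handed in: The salt stands upright within 15 mm of the centre of the blue coaster, the pepper within 15 mm of the centre of the orange coaster, the red shaker and the brown jar stand upright on the floor of the cell each came from, within 15 mm of where they first stood; all released and at rest (horizontal distance between salt and blue_coaster below 0.015 m and height (world z) of salt between 0.001 and 0.011 m and angle between each of salt, pepper, red_shaker, green_cap_jar's own z axis and vertical below 0.12 rad and horizontal distance between pepper and orange_coaster below 0.015 m and height (world z) of pepper between 0.001 and 0.011 m and distance of each of red_shaker, green_cap_jar from where it was at the start of the episode below 0.015 m and linear speed of each of red_shaker, green_cap_jar, salt, pepper below 0.03 m/s); the robot touches nothing.
It fails at once if one of the four is tipped over (more than 35 degrees) (angle between any of red_shaker, green_cap_jar, salt, pepper's own z axis and vertical above 0.61 rad).
It fails at once if the yellow bottle or the white tub is shifted by more than 30 mm (distance of any of mustard, deli_tub from where it was at the start of the episode above 0.03 m).
It also fails if it takes over 131 s, if anything falls off the work surface, if the arm or the gripper's body presses on something with over 40 N, if the wrist force passes 120 N, or if a joint passes its speed limit or range.

ROBOT

A 7-joint arm with a two-finger parallel gripper is mounted at the origin on a cart in front of the work surface, level with it; the furniture and walls round the work are solid. World frame = base frame: x ahead of the robot, y to its left, z up, the work surface at z = 0. Lengths are in m, angles in rad, forces in N, time in s.
With the tool pointing down it reaches from about 0.425 to 0.925 m from the base axis. Payload 6.8 kg.
Tool frame: the origin (TCP) lies at the very end of the fingers, on their centre line; the grasp point (between the pads) lies 19 mm behind it; z points along the fingers, y is the line along which they close (so a half turn about z gives the same grasp; the last joint's range is limited). The gripper opens to 85 mm and grips with 20 to 120 N. Pads are 22 mm wide; open, the fingers measure 114 mm over their backs; the gripper's body (76 mm by 85 mm) begins 54 mm behind the grasp point. The pads swing forward as they close: fully open they stand 13 mm farther back than shut.
Start: joints at [-1.435, 0.477, 0.022, 1.555, -0.011, 1.109, -0.083], TCP at [0.163, 0.655, 0.231] pointing down, gripper open.
Joint ranges: [-2.96, 2.96], [-0.34, 2.1], [-1.41, 1.46], [0.24, 2.44], [-1.37, 4.51], [0.17, 1.92], [-2.96, 2.96]. Speed limits (rad/s): [2.39, 2.39, 3.14, 3.14, 3.14, 3.14, 3.14].

INTERFACE

Orientations are given as a unit quaternion [w, x, y, z].
In Python, from station import bot gives the robot as it stands. The module is installed in compiled form; this text tells all that it offers.
- The arm moves only by the shell command python3 -m jog 'ROWS' [OPENING] [FORCE]. ROWS is JSON, a list of rows, each a list of 4 numbers: the shift along the tool's x, y, z in cm, then the turn about the tool's z in rad. In form: [[x, y, z, spin], ...]. A call has 1 to 20 rows; each row is the pose to reach, as a shift and turn from the pose commanded when the call began, along the tool's axes at that moment; what a row does not reach only later rows make up. A row lasts 1/12 s, in which the tool goes at most 41.7 mm and 7.16 degrees, less where a joint would pass 70% of its speed; a pose out of reach is approached as far as the arm can. A call with a gripper value outside its range is refused whole. OPENING is the closure, from -1 (fully open) to 1 (shut), set as the call begins (- or left out, the last holds). The fingers move at their own pace and stop on an object; FORCE is the grip in N (left out, the last holds). Time passes only in rows, so rows that repeat a pose let the fingers close. It gives the time, the measured TCP pose, the force, the opening and the grip force at its end, in the units of the state.
- bot.get_obs(): the state, without advancing time (a new reading comes with each control period).
- bot.read_camera(name): name is "side" or "top" or "wrist"; returns a dict with "pixels" (420x560x3 uint8, red, green, blue), "depth" (420x560 float32, m along the optical axis (not along the pixel's ray), 0 where there is no reading), "fovy" (degrees; the focal length in pixels is half the picture's height over the tangent of half this angle, whatever the lens; pixels are square), "cx", "cy" (the principal point, pixels), "pose" (4x4, takes a point from camera to world coordinates). Camera axes: x right, y down, z forward; pixel columns grow to the right and rows downward; lengths in m; the calibration is good to about 2 mm. A picture is of the moment at which its call begins.
- bot.hand_in(): hands the job in; it is judged then, once.
The state is a dict: "t": time; "q": joint angles; "joint_vel": joint speeds; "joint_torque": joint torques, N m; "eef_pos": TCP position; "tool_rot": TCP orientation; "contact_force": force on the tool from outside, world axes, zero at the start; "torque": the same for the moment, N m; "gripper_width": opening from 0.0 (shut) to 1.0 (fully open); "grasp_force": force on a finger pad.
Only numpy, scipy, OpenCV 4.12 (cv2) and the standard library are available. Lean on these libraries where they do the work, as an engineer would, in place of code of your own. Each camera call takes 0.05 s, during which the arm holds its last target. There are 200 camera calls.

## Working session

There is one attempt and no reset: what is moved stays moved. The work goes in short steps, Python scripts to look and compute and a shell command to move; the robot and the scene stay as the last step left them, time stands still between calls to the robot, and variables do not carry over. Pictures are saved under pics/ and viewed, at most 14 in all, crops included, and the job is handed in when it is done.

```bash
mkdir -p pics; cat > h.py <<'E'
import numpy as np,cv2
from station import bot
def cam(n,save=None):
    c=bot.read_camera(n)
    if save: cv2.imwrite('pics/'+save,c['pixels'][:,:,::-1])
    return c
def pts(c):
    h,w=c['depth'].shape; f=h/2/np.tan(np.radians(c['fovy'])/2)
    u,v=np.meshgrid(np.arange(w),np.arange(h)); d=c['depth']
    p=np.stack([(u-c['cx'])/f*d,(v-c['cy'])/f*d,d],-1)
    return p@c['pose'][:3,:3].T+c['pose'][:3,3]
E
python3 - <<'E'
from h import *
o=bot.get_obs(); print(o['t'],o['eef_pos'],o['tool_rot'],o['gripper_width'])
for n in('top','side'):
    c=cam(n,n+'0.png'); print(n,c['fovy'],c['cx'],c['cy'],c['pose'].round(3).tolist()); np.savez('pics/'+n+'0',**c)
E
```

```text
0.0 [0.16283859 0.65446532 0.23034142] [-3.29903982e-05  1.21605249e-01  9.92578134e-01 -8.99773105e-04] 0.9965836611031569
top 57.78985121027062 273.02129228447853 204.01297043813221 [[0.142, -0.765, 0.629, -0.011], [-0.99, -0.1, 0.101, -0.22], [-0.014, -0.637, -0.771, 0.732], [0.0, 0.0, 0.0, 1.0]]
side 56.81039226657126 277.4737068577456 210.65628246355286 [[-0.895, -0.275, 0.351, 0.231], [-0.446, 0.548, -0.708, 0.546], [0.003, -0.79, -0.613, 0.596], [0.0, 0.0, 0.0, 1.0]]
```

View pics/top0.png

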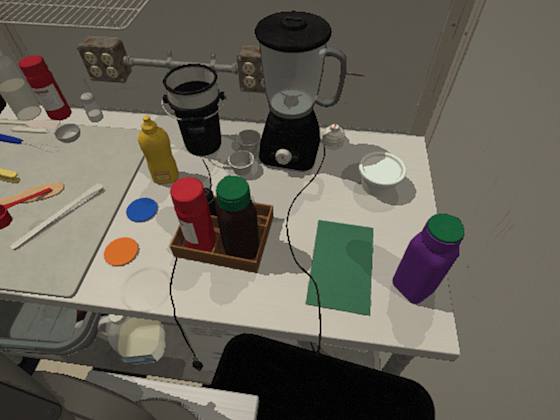

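View pics/side0.png

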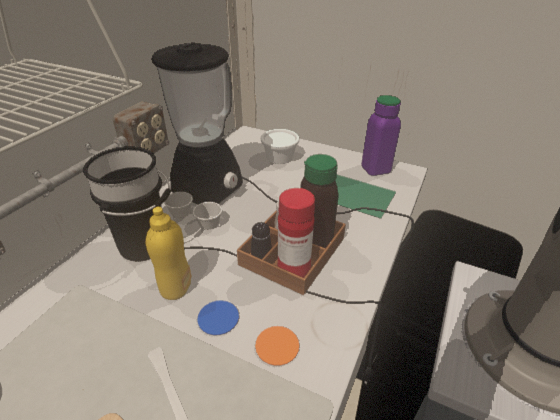

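```bash
cat > m.py <<'E'
from h import *
from scipy.spatial import cKDTree
for n in('top','side'):
    c=dict(np.load(f'pics/{n}0.npz')); P=pts(c); hsv=cv2.cvtColor(c['pixels'],cv2.COLOR_RGB2HSV); H,S,V=[hsv[...,i].astype(int) for i in range(3)]; z=P[...,2]
    for name,m in dict(red=((H<8)|(H>170))&(S>150)&(z>.175)&(P[...,0]>.3),green=(H>55)&(H<90)&(S>100)&(z>.203),greenmat=(H>55)&(H<95)&(S>70)&(z<.02),blue=(H>100)&(H<125)&(S>150)&(z<.02),orange=(H>5)&(H<18)&(S>200)&(z<.02)&(z>-.01),yellow=(H>18)&(H<30)&(S>150)&(z>.03)).items():
        k,lab,st,ce=cv2.connectedComponentsWithStats((m&(c['depth']>0)).astype(np.uint8))
        for i in range(1,k):
            if st[i,4]<60: continue
            q=P[lab==i]; (cx,cy),(w,h),a=cv2.minAreaRect(q[:,:2].astype(np.float32)); (ex,ey),r=cv2.minEnclosingCircle(q[:,:2].astype(np.float32))
            print(n,name,st[i,4],ce[i].round(),'rect',np.round([cx,cy,w,h,a],3),'circ',np.round([ex,ey,r],3),'z',np.percentile(q[:,2],[5,50,95]).round(3))
    # caddy rim: points at 45 mm
    m=(abs(z-.045)<.003)&(H<16)&(S>70)&(P[...,0]>.3)&(P[...,0]<.9)
    k,lab,st,ce=cv2.connectedComponentsWithStats(cv2.dilate(m.astype(np.uint8),np.ones((9,9))))
    for i in range(1,k):
        q=P[(lab==i)&m]
        if len(q)>80: print(n,'rim',len(q),ce[i].round(),cv2.minAreaRect(q[:,:2].astype(np.float32)))
    m=(V<60)&(z>.05)&(z<.1)&(P[...,0]>.3)&(P[...,0]<.9)
    k,lab,st,ce=cv2.connectedComponentsWithStats(m.astype(np.uint8))
    for i in range(1,k):
        if st[i,4]>60: q=P[lab==i]; print(n,'black',st[i,4],ce[i].round(),q.min(0).round(3),q.max(0).round(3))
E
python3 m.py
```

```text
top red 268 [31. 62.] rect [ 0.864  0.595  0.079  0.061 36.552] circ [0.864 0.595 0.04 ] z [0.176 0.182 0.185]
top red 754 [187. 191.] rect [4.4600e-01 2.2000e-02 6.1000e-02 6.1000e-02 4.5615e+01] circ [0.448 0.022 0.033] z [0.178 0.187 0.189]
top green 748 [232. 190.] rect [ 4.4000e-01 -7.3000e-02  6.0000e-02  6.1000e-02  7.6003e+01] circ [ 0.441 -0.071  0.032] z [0.206 0.214 0.215]
top green 823 [446. 228.] rect [ 4.0300e-01 -4.4600e-01  5.7000e-02  6.0000e-02  8.2575e+01] circ [ 0.404 -0.447  0.031] z [0.208 0.21  0.211]
top greenmat 5025 [342. 268.] rect [ 0.437 -0.297  0.129  0.222 86.648] circ [ 0.438 -0.296  0.126] z [0.    0.002 0.004]
top blue 541 [141. 209.] rect [ 0.524  0.196  0.075  0.071 20.926] circ [0.524 0.199 0.04 ] z [0.002 0.005 0.006]
top orange 591 [121. 251.] rect [ 0.401  0.199  0.073  0.071 34.312] circ [0.401 0.199 0.038] z [0.002 0.004 0.006]
top yellow 1373 [156. 148.] rect [ 0.63   0.167  0.044  0.068 25.481] circ [0.635 0.17  0.035] z [0.05  0.126 0.181]
top rim 488 [227. 240.] ((0.4738430082798004, -0.0268072709441185), (0.19546760618686676, 0.159685179
[... 541 characters left out ...]
05   0.047 30.194] circ [ 0.405 -0.442  0.028] z [0.21  0.211 0.212]
side green 65 [329. 162.] rect [ 0.427 -0.071  0.021  0.049 20.377] circ [ 0.435 -0.068  0.025] z [0.213 0.214 0.215]
side greenmat 67 [343. 194.] rect [ 0.444 -0.277  0.032  0.074 19.562] circ [ 0.453 -0.273  0.038] z [0.001 0.003 0.005]
side yellow 1264 [161. 235.] rect [ 0.672  0.14   0.061  0.164 42.103] circ [0.675 0.142 0.082] z [0.115 0.153 0.192]
side rim 572 [293. 253.] ((0.4767625033855438, -0.024069465696811676), (0.19596844911575317, 0.15874642133712769), 85.51335906982422)
side black 1228 [202. 177.] [ 0.702 -0.189  0.05 ] [ 0.851 -0.063  0.1  ]
side black 480 [130. 233.] [0.729 0.123 0.05 ] [0.801 0.165 0.1  ]
```

Candidates by pixel in the top view:
- **Red shaker:** (187,191) in the caddy, or (40,85) far back left. I take the caddy one, which stands in the front-left cell and measures cap top z 0.187.
- **Jar:** brown at (232,190) in the caddy, or purple at (446,228). I take the brown one, in the front-right cell with top z 0.214.
- **Pepper:** black at (210,198), in the back-left cell. The salt is hidden behind the jar.

In the side view, mustard is at (165,250) and the coasters at (218,317) and (277,345).

One enlarged crop to confirm, plus a helper that computes rows.

```bash
cat >> h.py <<'E'
from scipy.spatial.transform import Rotation as R
def rel(*targets):
    "world targets (x,y,z,yaw of tool y in deg or None) -> row numbers"
    o=bot.get_obs(); w,x,y,z=o['tool_rot']; M=R.from_quat([x,y,z,w]).as_matrix(); p=np.array(o['eef_pos'])
    yaw=np.degrees(np.arctan2(M[1,1],M[0,1])); print('t',round(o['t'],2),'tcp',p.round(4),'yaw',yaw.round(2),'tilt',M[2].round(3),'grip',o['gripper_width'],o['grasp_force'])
    for t in targets:
        d=M.T@(np.array(t[:3])-p)*100; s=0 if t[3] is None else np.radians((yaw-t[3]+180)%360-180)
        print(t,'->',[*d.round(2),round(s,3)])
E
python3 - <<'E'
from h import *
im=cv2.imread('pics/top0.png')[165:275,140:300]; cv2.imwrite('pics/crop0.png',cv2.resize(im,None,fx=4.5,fy=4.5,interpolation=cv2.INTER_CUBIC))
rel((.163,.655,.30,None),(.5,.3,.30,40),(.441,-.071,.29,-4.4),(.441,-.071,.175,-4.4))
E
```

```text
t 0.1 tcp [0.1629 0.6545 0.2304] yaw 76.03 tilt [-0.    -0.002 -1.   ] grip 0.9961829873386496 0.0
(0.163, 0.655, 0.3, None) -> [np.float64(-0.0), np.float64(0.04), np.float64(-6.96), 0]
(0.5, 0.3, 0.3, 40) -> [np.float64(-41.28), np.float64(-26.27), np.float64(-6.91), np.float64(0.629)]
(0.441, -0.071, 0.29, -4.4) -> [np.float64(-44.51), np.float64(-63.7), np.float64(-5.85), np.float64(1.404)]
(0.441, -0.071, 0.175, -4.4) -> [np.float64(-44.5), np.float64(-63.68), np.float64(5.65), np.float64(1.404)]
```

View pics/crop0.png

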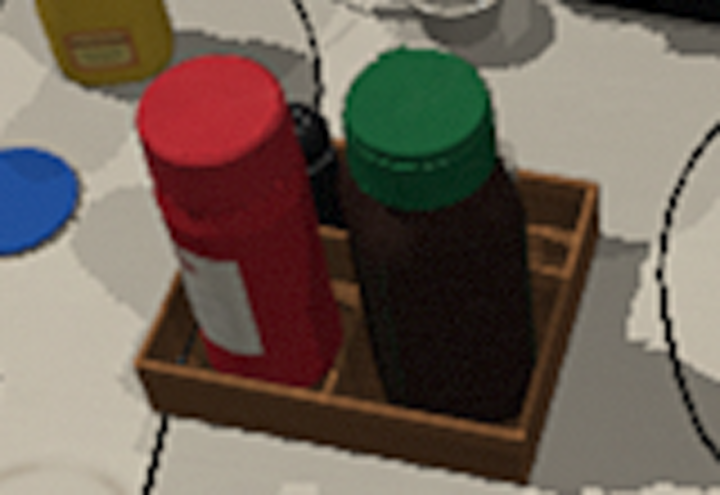

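The crop shows the red shaker in the front-left cell, the brown green-capped jar in the front-right, and the pepper behind the red one. A glint of the salt shows behind the jar at crop (508,160). These are the ones meant, so I move.

```bash
python3 -m jog '[[0,0,-4,0],[0,0,-7,0],[-4,-2.6,-7,0.06],[-8,-5.2,-7,0.12],[-12,-7.8,-7,0.19],[-16,-10.4,-7,0.25],[-20,-13,-7,0.31],[-24,-15.6,-7,0.37],[-28,-18.2,-7,0.44],[-32,-20.8,-7,0.5],[-36,-23.4,-7,0.56],[-40,-26,-7,0.62],[-41,-30,-7,0.7],[-42,-34,-7,0.79],[-42.5,-38,-7,0.88],[-43,-42,-7,0.97],[-43.3,-46,-7,1.06],[-43.6,-50,-7,1.15],[-44,-54,-7,1.24],[-44.2,-58,-7,1.33]]' -1 50
python3 - <<'E'
from h import *
rel((.441,-.071,.29,-4.4),(.441,-.071,.175,-4.4))
E
```

```text
t: 1.77
eef_pos: [0.4574, 0.022, 0.3011]
tool_rot: [-0.0, 0.71, 0.704, -0.0]
contact_force: [0.3, -0.2, -0.0]
gripper_width: 1.001
grasp_force: 0.0
t 1.77 tcp [0.4574 0.022  0.3011] yaw -0.43 tilt [ 0. -0. -1.] grip 1.0006059422431752 0.0
(0.441, -0.071, 0.29, -4.4) -> [np.float64(-9.32), np.float64(-1.57), np.float64(1.1), np.float64(0.069)]
(0.441, -0.071, 0.175, -4.4) -> [np.float64(-9.32), np.float64(-1.57), np.float64(12.6), np.float64(0.069)]
```

```bash
python3 -m jog '[[-3,-0.5,0.5,0.03],[-6,-1,1,0.06],[-9.3,-1.6,1.1,0.07],[-9.3,-1.6,1.1,0.07],[-9.3,-1.6,1.1,0.07]]'
python3 - <<'E'
from h import *
rel((.441,-.071,.25,-4.4),(.441,-.071,.175,-4.4))
c=cam('wrist'); P=pts(c); hsv=cv2.cvtColor(c['pixels'],cv2.COLOR_RGB2HSV); H,S=hsv[...,0],hsv[...,1]; z=P[...,2]
for n,m in dict(g=(H>55)&(H<90)&(S>100)&(z>.205),r=((H<8)|(H>170))&(S>150)&(z>.178)).items():
    q=P[m&(c['depth']>0)]
    if len(q)>30: print(n,len(q),cv2.minAreaRect(q[:,:2].astype(np.float32)),np.median(q[:,2]))
E
```

```text
t: 2.18
eef_pos: [0.4412, -0.0706, 0.2901]
tool_rot: [-0.0, 0.734, 0.679, 0.0]
contact_force: [0.8, 0.8, 0.5]
gripper_width: 1.0
grasp_force: 0.0
t 2.18 tcp [ 0.4412 -0.0706  0.2901] yaw -4.42 tilt [ 0.001 -0.    -1.   ] grip 0.9996330577611277 0.0
(0.441, -0.071, 0.25, -4.4) -> [np.float64(-0.05), np.float64(-0.02), np.float64(4.01), np.float64(-0.0)]
(0.441, -0.071, 0.175, -4.4) -> [np.float64(-0.05), np.float64(-0.01), np.float64(11.51), np.float64(-0.0)]
g 4828 ((0.4418133497238159, -0.06860461831092834), (0.05958956107497215, 0.06047729402780533), 66.54029846191406) 0.21365104170789573
r 6173 ((0.45035362243652344, 0.02406245470046997), (0.06321712583303452, 0.0633823499083519), 88.3907241821289) 0.18749092630360278
```

```bash
python3 -m jog '[[0,0.1,2,0],[0,0.1,4,0],[0,0.1,6,0],[0,0.1,8,0],[0,0.1,9.5,0],[0,0.1,10.5,0],[0,0.1,11.5,0],[0,0.1,11.5,0]]' && python3 -m jog '[[0,0,0,0],[0,0,0,0],[0,0,0,0],[0,0,0,0],[0,0,0,0],[0,0,0,0],[0,0,0,0],[0,0,0,0],[0,0,0,0],[0,0,0,0]]' 1 50
```

```text
t: 2.9
eef_pos: [0.4422, -0.0681, 0.1738]
tool_rot: [-0.001, 0.732, 0.681, -0.001]
contact_force: [0.0, 0.0, 0.2]
gripper_width: 1.0
grasp_force: 0.0
t: 3.73
eef_pos: [0.4436, -0.0689, 0.1765]
tool_rot: [0.0, 0.732, 0.681, 0.001]
contact_force: [-1.7, 0.0, 5.9]
gripper_width: 0.716
grasp_force: 54.2
```

```bash
python3 -m jog '[[0,0,-1,0],[0,0,-2,0],[0,0,-3.5,0],[0,0,-5,0],[0,0,-6.5,0],[0,0,-7.5,0],[0,0,-7.5,0]]'
python3 - <<'E'
from h import *
rel((.497,-.3,.25,-4.4),(.497,-.3,.18,-4.4))
E
```

```text
t: 4.32
eef_pos: [0.4443, -0.0691, 0.2528]
tool_rot: [0.001, 0.732, 0.681, 0.002]
contact_force: [1.0, -0.1, -2.8]
gripper_width: 0.714
grasp_force: 56.0
t 4.32 tcp [ 0.4443 -0.0691  0.2528] yaw -4.18 tilt [ 0.002  0.005 -1.   ] grip 0.7140873213019792 56.025318363681436
(0.497, -0.3, 0.25, -4.4) -> [np.float64(-22.65), np.float64(6.94), np.float64(0.28), np.float64(0.004)]
(0.497, -0.3, 0.18, -4.4) -> [np.float64(-22.66), np.float64(6.9), np.float64(7.28), np.float64(0.004)]
```

```bash
python3 -m jog '[[-1,0.3,0,0],[-3,0.9,0,0],[-5,1.5,0,0],[-7,2.1,0,0],[-9,2.8,0,0],[-11,3.4,0,0],[-13,4,0,0],[-15,4.6,0,0],[-17,5.2,0,0],[-19,5.8,0,0],[-21,6.4,0,0],[-22.3,6.8,0,0],[-22.7,6.9,0,0],[-22.7,6.9,0,0],[-22.7,6.9,0,0]]'
python3 - <<'E'
from h import *
rel((.497,-.3,.176,-4.4))
E
```

```text
t: 5.57
eef_pos: [0.4949, -0.2995, 0.2497]
tool_rot: [-0.001, 0.732, 0.681, -0.0]
contact_force: [-0.1, 0.5, -3.2]
gripper_width: 0.719
grasp_force: 56.0
t 5.57 tcp [ 0.4949 -0.2995  0.2497] yaw -4.17 tilt [ 0.001 -0.001 -1.   ] grip 0.7186880638737483 55.98548080539331
(0.497, -0.3, 0.176, -4.4) -> [np.float64(-0.04), np.float64(0.22), np.float64(7.37), np.float64(0.004)]
```

```bash
python3 -m jog '[[0,0.2,1.5,0],[0,0.2,3,0],[0,0.2,4.5,0],[0,0.2,5.8,0],[0,0.2,6.5,0],[0,0.2,6.8,0],[0,0.2,7,0],[0,0.2,7.15,0],[0,0.2,7.25,0],[0,0.2,7.25,0],[0,0.2,7.25,0]]'
```

```text
t: 6.48
eef_pos: [0.4974, -0.3007, 0.1782]
tool_rot: [0.0, 0.732, 0.681, 0.0]
contact_force: [-0.2, -0.5, -2.9]
gripper_width: 0.718
grasp_force: 56.0
```

```bash
python3 -m jog '[[0,0,0.1,0],[0,0,0.2,0],[0,0,0.2,0]]'; python3 -m jog '[[0,0,0.1,0],[0,0,0.1,0]]'
```

```text
t: 6.73
eef_pos: [0.4972, -0.3005, 0.1757]
tool_rot: [-0.0, 0.732, 0.681, 0.0]
contact_force: [0.4, -0.6, -2.2]
gripper_width: 0.719
grasp_force: 56.0
t: 6.9
eef_pos: [0.4972, -0.3011, 0.1756]
tool_rot: [0.0, 0.733, 0.681, 0.0]
contact_force: [-1.5, 0.6, 5.0]
gripper_width: 0.714
grasp_force: 56.7
```

Contact is made at 0.1756, so the grip holds the base about 0.1726 below the TCP. Next: release, rise, and move to the red shaker.

```bash
python3 -m jog '[[0,0,0,0],[0,0,0,0],[0,0,0,0],[0,0,0,0],[0,0,0,0],[0,0,0,0]]' -1; python3 -m jog '[[0,0,-1,0],[0,0,-3,0],[0,0,-5,0],[0,0,-8,0],[0,0,-10,0],[0,0,-10,0]]'
python3 - <<'E'
from h import *
c=cam('wrist'); P=pts(c); hsv=cv2.cvtColor(c['pixels'],cv2.COLOR_RGB2HSV); H,S=hsv[...,0],hsv[...,1]; z=P[...,2]
q=P[(H>55)&(H<90)&(S>100)&(z>.205)]; print(cv2.minAreaRect(q[:,:2].astype(np.float32)),np.median(q[:,2]))
rel((.45,.024,.28,-4.4))
E
```

```text
t: 7.4
eef_pos: [0.4972, -0.3005, 0.1748]
tool_rot: [-0.0, 0.732, 0.681, -0.0]
contact_force: [-1.5, 0.1, 0.3]
gripper_width: 0.997
grasp_force: 0.0
t: 7.9
eef_pos: [0.499, -0.3024, 0.2799]
tool_rot: [0.004, 0.733, 0.681, 0.002]
contact_force: [-0.5, -0.9, 1.2]
gripper_width: 0.996
grasp_force: 0.0
((0.46054932475090027, -0.33772677183151245), (0.23583483695983887, 0.09619617462158203), 50.32529830932617) 0.21251796833377812
t 7.95 tcp [ 0.4983 -0.3015  0.2776] yaw -4.2 tilt [-0.001  0.005 -1.   ] grip 1.0017485489336044 0.0
(0.45, 0.024, 0.28, -4.4) -> [np.float64(32.11), np.float64(-7.19), np.float64(-0.31), np.float64(0.004)]
```

```bash
python3 -m jog '[[2,-0.45,-0.3,0],[5,-1.1,-0.3,0],[8,-1.8,-0.3,0],[11,-2.5,-0.3,0],[14,-3.1,-0.3,0],[17,-3.8,-0.3,0],[20,-4.5,-0.3,0],[23,-5.2,-0.3,0],[26,-5.8,-0.3,0],[29,-6.5,-0.3,0],[31,-7,-0.3,0],[32.1,-7.2,-0.3,0],[32.1,-7.2,-0.3,0],[32.1,-7.2,-0.3,0]]'
python3 - <<'E'
from h import *
rel((.45,.024,.15,-4.4))
E
```

```text
t: 9.12
eef_pos: [0.4484, 0.0248, 0.2773]
tool_rot: [-0.0, 0.732, 0.681, -0.001]
contact_force: [-0.5, -0.1, 0.1]
gripper_width: 0.999
grasp_force: 0.0
t 9.12 tcp [0.4484 0.0248 0.2773] yaw -4.11 tilt [-0.001 -0.001 -1.   ] grip 0.9986438135479899 0.0
(0.45, 0.024, 0.15, -4.4) -> [np.float64(-0.06), np.float64(0.18), np.float64(12.73), np.float64(0.005)]
```

```bash
python3 -m jog '[[0,0.1,2,0],[0,0.1,4,0],[0,0.1,6,0],[0,0.1,8,0],[0,0.1,10,0],[0,0.1,11.5,0],[0,0.1,12.3,0],[0,0.1,12.7,0],[0,0.1,12.7,0]]' && python3 -m jog '[[0,0,0,0],[0,0,0,0],[0,0,0,0],[0,0,0,0],[0,0,0,0],[0,0,0,0],[0,0,0,0],[0,0,0,0]]' 1 50 && python3 -m jog '[[0,0,-1,0],[0,0,-2,0],[0,0,-3.5,0],[0,0,-5,0],[0,0,-6.5,0],[0,0,-7.5,0],[0,0,-7.5,0]]'
python3 - <<'E'
from h import *
rel((.377,-.294,.225,-4.4))
E
```

```text
t: 9.87
eef_pos: [0.4496, 0.0238, 0.1504]
tool_rot: [-0.0, 0.733, 0.68, -0.001]
contact_force: [0.1, 0.1, 0.3]
gripper_width: 1.0
grasp_force: 0.0
t: 10.53
eef_pos: [0.4508, 0.0248, 0.1521]
tool_rot: [0.0, 0.732, 0.681, 0.001]
contact_force: [-0.8, -0.8, 4.9]
gripper_width: 0.733
grasp_force: 54.3
t: 11.12
eef_pos: [0.4512, 0.025, 0.2283]
tool_rot: [0.001, 0.732, 0.681, 0.002]
contact_force: [0.2, 1.1, -4.0]
gripper_width: 0.736
grasp_force: 57.1
t 11.12 tcp [0.4512 0.025  0.2283] yaw -4.18 tilt [ 0.002  0.004 -1.   ] grip 0.7357740501544175 57.0591321028769
(0.377, -0.294, 0.225, -4.4) -> [np.float64(-32.36), np.float64(-5.07), np.float64(0.23), np.float64(0.004)]
```

```bash
python3 -m jog '[[-1,0,0,0],[-3,0,0,0],[-5,-0.3,0,0],[-7.5,-0.7,0,0],[-10,-1.1,0,0],[-12.5,-1.5,0,0],[-15,-1.9,0,0],[-17.5,-2.3,0,0],[-20,-2.8,0,0],[-22.5,-3.3,0,0],[-25,-3.8,0,0],[-27.5,-4.3,0,0],[-30,-4.8,0,0],[-31.8,-5,0,0],[-32.4,-5.1,0,0],[-32.4,-5.1,0,0],[-32.4,-5.1,0,0]]'
python3 - <<'E'
from h import *
rel((.377,-.294,.1505,-4.4))
E
```

```text
t: 12.53
eef_pos: [0.3747, -0.2941, 0.2251]
tool_rot: [-0.001, 0.733, 0.681, -0.0]
contact_force: [0.2, 1.2, -3.4]
gripper_width: 0.734
grasp_force: 57.0
t 12.53 tcp [ 0.3747 -0.2941  0.2251] yaw -4.22 tilt [ 0.001 -0.002 -1.   ] grip 0.7335382731999076 56.95399107411504
(0.377, -0.294, 0.1505, -4.4) -> [np.float64(0.02), np.float64(0.24), np.float64(7.46), np.float64(0.003)]
```

```bash
python3 -m jog '[[0,0.2,1.5,0],[0,0.2,3,0],[0,0.2,4.5,0],[0,0.2,5.8,0],[0,0.2,6.6,0],[0,0.2,7,0],[0,0.2,7.2,0],[0,0.2,7.3,0],[0,0.2,7.4,0],[0,0.2,7.4,0]]'; python3 -m jog '[[0,0,0.1,0],[0,0,0.1,0]]'
```

```text
t: 13.37
eef_pos: [0.3776, -0.2948, 0.1522]
tool_rot: [0.0, 0.732, 0.681, 0.0]
contact_force: [-0.3, -0.6, -4.6]
gripper_width: 0.732
grasp_force: 57.0
t: 13.53
eef_pos: [0.3777, -0.2951, 0.1512]
tool_rot: [0.001, 0.732, 0.681, 0.0]
contact_force: [0.9, 0.3, -1.4]
gripper_width: 0.735
grasp_force: 57.1
```

```bash
python3 -m jog '[[0,0,0.05,0],[0,0,0.05,0]]'; python3 -m jog '[[0,0,0,0],[0,0,0,0],[0,0,0,0],[0,0,0,0],[0,0,0,0],[0,0,0,0]]' -1; python3 -m jog '[[0,0,-1,0],[0,0,-3,0],[0,0,-6,0],[0,0,-9,0],[0,0,-11,0],[0,0,-11,0],[0,0,-11,0],[0,0,-11,0]]'
python3 - <<'E'
from h import *
c=cam('top','top1.png'); np.savez('pics/top1',**c)
P=pts(c); hsv=cv2.cvtColor(c['pixels'],cv2.COLOR_RGB2HSV); H,S,V=[hsv[...,i].astype(int) for i in range(3)]; z=P[...,2]
for n,m in dict(g=(H>55)&(H<90)&(S>100)&(z>.203)&(P[...,1]>-.38),r=((H<8)|(H>170))&(S>150)&(z>.175)&(P[...,1]<0)).items():
    q=P[m&(c['depth']>0)]; print(n,len(q),cv2.minAreaRect(q[:,:2].astype(np.float32)),np.median(q[:,2]))
rel((.523,-.03,.26,-4.4))
E
```

```text
t: 13.7
eef_pos: [0.3778, -0.2952, 0.1512]
tool_rot: [0.0, 0.732, 0.681, 0.0]
contact_force: [-0.7, 1.2, 6.9]
gripper_width: 0.731
grasp_force: 58.0
t: 14.2
eef_pos: [0.3773, -0.2948, 0.1502]
tool_rot: [-0.0, 0.732, 0.681, -0.0]
contact_force: [-0.6, -0.1, -0.2]
gripper_width: 0.998
grasp_force: 0.0
t: 14.87
eef_pos: [0.377, -0.2944, 0.26]
tool_rot: [-0.0, 0.732, 0.681, 0.0]
contact_force: [0.1, 0.1, -0.7]
gripper_width: 1.0
grasp_force: 0.0
g 299 ((0.4976844787597656, -0.12469753623008728), (0.7786203622817993, 0.34339967370033264), 15.719454765319824) 0.21258055488223837
r 919 ((0.36704185605049133, -0.29105138778686523), (0.06346805393695831, 0.08226004987955093), 56.23845291137695) 0.18632393025811733
t 14.92 tcp [ 0.3767 -0.2943  0.2596] yaw -4.18 tilt [ 0.001 -0.001 -1.   ] grip 0.9987971143137759 0.0
(0.523, -0.03, 0.26, -4.4) -> [np.float64(27.42), np.float64(12.66), np.float64(-0.04), np.float64(0.004)]
```

View pics/top1.png

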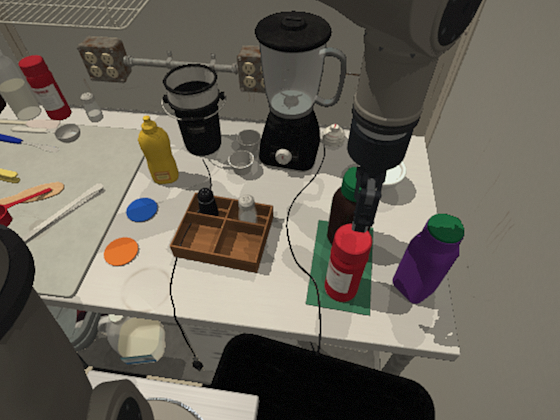

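Picture: the red shaker (347,260) and brown jar (347,205) stand upright on the mat, and the caddy's front cells are empty. The pepper is at (207,200) and the salt at (247,207), both in the back cells. Next I move above the back cells and measure.

```bash
python3 -m jog '[[2,0.9,0,0],[5,2.3,0,0],[8,3.7,0,0],[11,5.1,0,0],[14,6.5,0,0],[17,7.9,0,0],[20,9.2,0,0],[23,10.6,0,0],[26,12,0,0],[27.4,12.7,0,0],[27.4,12.7,0,0],[27.4,12.7,0,0]]'
cat > sp.py <<'E'
from h import *
import sys
def seg(c,pr):
    P=pts(c); z=P[...,2]; b=(c['depth']>0)&(z>.066)&(z<.1)
    for n,ctr in dict(pepper=(.526,.018),salt=(.519,-.0765)).items():
        q=P[b&(np.hypot(P[...,0]-ctr[0],P[...,1]-ctr[1])<.04)]
        if len(q)<15: continue
        print(pr,n,len(q),'rect',np.round(cv2.minAreaRect(q[:,:2].astype(np.float32))[:2],4).tolist(),'min',q.min(0).round(3),'max',q.max(0).round(3))
if __name__=='__main__':
    seg(dict(np.load('pics/top1.npz')),'top'); seg(cam('side'),'side'); seg(cam('wrist','w1.png'),'wrist'); rel((.526,.018,.057,-4.4),(.519,-.0765,.057,-4.4))
E
python3 sp.py
```

```text
t: 15.92
eef_pos: [0.5233, -0.0309, 0.2591]
tool_rot: [-0.0, 0.732, 0.681, -0.001]
contact_force: [-0.9, -0.1, 0.0]
gripper_width: 0.999
grasp_force: 0.0
top pepper 238 rect [[0.5239, 0.0216], [0.0341, 0.0346]] min [0.506 0.004 0.066] max [0.541 0.038 0.093]
top salt 228 rect [[0.517, -0.0745], [0.036, 0.034]] min [ 0.499 -0.092  0.066] max [ 0.535 -0.057  0.092]
side pepper 297 rect [[0.5272, 0.027], [0.0351, 0.0332]] min [0.51  0.01  0.066] max [0.545 0.044 0.093]
side salt 229 rect [[0.5198, -0.0687], [0.0354, 0.0311]] min [ 0.503 -0.085  0.066] max [ 0.539 -0.053  0.093]
wrist pepper 1081 rect [[0.5272, 0.0247], [0.0364, 0.0361]] min [0.508 0.006 0.072] max [0.546 0.043 0.093]
wrist salt 907 rect [[0.5197, -0.0716], [0.0364, 0.0356]] min [ 0.502 -0.09   0.068] max [ 0.538 -0.054  0.091]
t 16.02 tcp [ 0.5229 -0.0326  0.2597] yaw -4.33 tilt [-0.001 -0.002 -1.   ] grip 1.0014296617368954 0.0
(0.526, 0.018, 0.057, -4.4) -> [np.float64(5.09), np.float64(-0.04), np.float64(20.27), np.float64(0.001)]
(0.519, -0.0765, 0.057, -4.4) -> [np.float64(-4.38), np.float64(-0.03), np.float64(20.28), np.float64(0.001)]
```

View pics/w1.png

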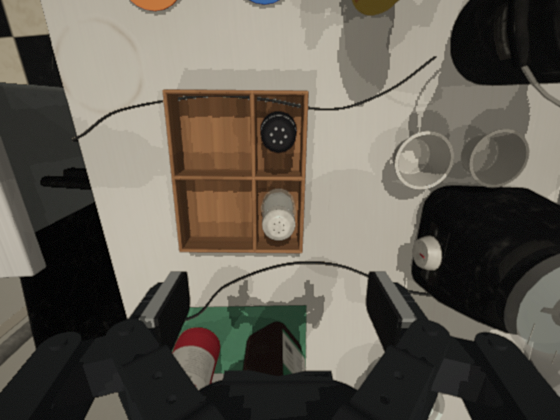

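Picture: the pepper cap is at (278,132) and the salt cap at (278,222), each upright in its own back cell with clear space around. Salt first.

```bash
python3 -m jog '[[-2,0,0,0],[-3.9,0,2,0],[-3.9,-0.1,5,0],[-3.9,-0.1,8,0],[-3.9,-0.1,11,0],[-3.9,-0.1,14,0],[-3.9,-0.1,16,0],[-3.9,-0.1,17,0],[-3.9,-0.1,17,0]]'
python3 - <<'E'
from h import *
rel((.519,-.0715,.056,-4.4))
P=pts(dict(np.load('pics/top1.npz'))); c=dict(np.load('pics/top1.npz')); hsv=cv2.cvtColor(c['pixels'],cv2.COLOR_RGB2HSV); H,S=hsv[...,0],hsv[...,1]
q=P[(H>18)&(H<30)&(S>150)&(P[...,2]>.02)&(P[...,0]>.55)&(P[...,1]<.24)]; print('mustard',q.min(0),q.max(0))
E
```

```text
t: 16.77
eef_pos: [0.5181, -0.071, 0.0888]
tool_rot: [-0.001, 0.733, 0.68, -0.002]
contact_force: [-0.5, -0.1, 0.3]
gripper_width: 0.997
grasp_force: 0.0
t 16.77 tcp [ 0.5181 -0.071   0.0888] yaw -4.33 tilt [-0.001 -0.004 -1.   ] grip 0.9970580091968892 0.0
(0.519, -0.0715, 0.056, -4.4) -> [np.float64(-0.04), np.float64(0.11), np.float64(3.28), np.float64(0.001)]
mustard [ 0.6073691  -0.16346981  0.02003139] [0.77177524 0.20429883 0.1992877 ]
```

```bash
python3 -m jog '[[0,0.1,1.2,0],[0,0.1,2.4,0],[0,0.1,3.2,0],[0,0.1,3.2,0]]' && python3 -m jog '[[0,0,0,0],[0,0,0,0],[0,0,0,0],[0,0,0,0],[0,0,0,0],[0,0,0,0],[0,0,0,0],[0,0,0,0],[0,0,0,0],[0,0,0,0]]' 1 35 && python3 -m jog '[[0,0,-1,0],[0,0,-2.5,0],[0,0,-4.5,0],[0,0,-7,0],[0,0,-9.5,0],[0,0,-12,0],[0,0,-13,0],[0,0,-13,0]]'
python3 - <<'E'
from h import *
rel((.524,.198,.18,-4.4))
E
```

```text
t: 17.1
eef_pos: [0.5204, -0.0695, 0.0571]
tool_rot: [-0.001, 0.732, 0.681, -0.001]
contact_force: [-0.6, 0.3, -0.6]
gripper_width: 1.0
grasp_force: 0.0
t: 17.93
eef_pos: [0.5215, -0.0697, 0.0589]
tool_rot: [0.0, 0.732, 0.681, 0.0]
contact_force: [-2.0, -0.2, 6.1]
gripper_width: 0.412
grasp_force: 34.7
t: 18.6
eef_pos: [0.5226, -0.0697, 0.1906]
tool_rot: [0.001, 0.732, 0.681, 0.002]
contact_force: [-0.2, 1.1, -2.3]
gripper_width: 0.409
grasp_force: 35.4
t 18.6 tcp [ 0.5226 -0.0697  0.1906] yaw -4.18 tilt [ 0.001  0.005 -1.   ] grip 0.4087761865281897 35.368592297891155
(0.524, 0.198, 0.18, -4.4) -> [np.float64(26.71), np.float64(-1.81), np.float64(1.09), np.float64(0.004)]
```

```bash
python3 -m jog '[[2,-0.1,0,0],[5,-0.3,0,0],[8,-0.5,0,0],[11,-0.7,0,0],[14,-0.9,0,0],[17,-1.1,0,0],[20,-1.3,0,0],[22,-1.5,0,0]]'
python3 - <<'E'
from h import *
for n in('top','side'):
    c=dict(np.load(f'pics/{n}0.npz')); h=420; f=h/2/np.tan(np.radians(c['fovy'])/2)
    hsv=cv2.cvtColor(c['pixels'],cv2.COLOR_RGB2HSV)
    for k,lo,hi in(('blue',(100,130,40),(125,255,255)),('orange',(3,180,120),(18,255,255))):
        m=cv2.inRange(hsv,lo,hi); m[:190]=0
        cn=max(cv2.findContours(m,0,1)[0],key=cv2.contourArea); p=cn[:,0].astype(float)
        d=np.c_[(p[:,0]-c['cx'])/f,(p[:,1]-c['cy'])/f,np.ones(len(p))]@c['pose'][:3,:3].T; o=c['pose'][:3,3]
        q=o+d*((.005-o[2])/d[:,2])[:,None]; print(n,k,p.mean(0).round(),cv2.minEnclosingCircle(q[:,:2].astype(np.float32)),cv2.fitEllipse(q[:,:2].astype(np.float32)*1000))
rel((.524,.198,.1,-4.4))
E
```

```text
t: 19.27
eef_pos: [0.5208, 0.1543, 0.1865]
tool_rot: [-0.001, 0.731, 0.682, -0.001]
contact_force: [-1.4, 0.1, -1.7]
gripper_width: 0.408
grasp_force: 35.4
top blue [141. 209.] ((0.523308515548706, 0.1964610368013382), 0.03749619796872139) ((523.1094970703125, 196.14332580566406), (71.12354278564453, 72.20866394042969), 131.3815460205078)
top orange [121. 251.] ((0.4003261923789978, 0.19942741096019745), 0.03734678402543068) ((400.3573303222656, 198.99044799804688), (71.50299835205078, 72.42021942138672), 164.57554626464844)
side blue [222. 305.] ((0.5332891941070557, 0.17439663410186768), 0.01412668451666832) ((532.647216796875, 173.5432891845703), (18.474517822265625, 22.809551239013672), 97.01377868652344)Traceback (most recent call last):
  File "<stdin>", line 7, in <module>
ValueError: max() iterable argument is empty
```

```bash
cat > side.py <<'E'
from h import *
c=dict(np.load('pics/side0.npz')); f=210/np.tan(np.radians(c['fovy'])/2)
hsv=cv2.cvtColor(c['pixels'],cv2.COLOR_RGB2HSV); print(hsv[317,218],hsv[345,277])
for k,(x,y) in dict(blue=(218,317),orange=(277,345)).items():
    s=hsv[y,x].astype(int); m=cv2.inRange(hsv,tuple(map(float,s-[8,70,70])),tuple(map(float,np.minimum(s+[8,80,90],255))))
    n,lab,st,ce=cv2.connectedComponentsWithStats(m); m=(lab==lab[y,x]).astype(np.uint8)
    p=max(cv2.findContours(m,0,1)[0],key=cv2.contourArea)[:,0].astype(float)
    d=np.c_[(p[:,0]-c['cx'])/f,(p[:,1]-c['cy'])/f,np.ones(len(p))]@c['pose'][:3,:3].T; o=c['pose'][:3,3]
    q=o+d*((.005-o[2])/d[:,2])[:,None]; print(k,cv2.fitEllipse(q[:,:2].astype(np.float32)*1000))
rel((.524,.198,.1,-4.4))
E
python3 side.py
```

```text
[110 126 168] [ 12 161 214]
blue ((525.1650390625, 197.84146118164062), (73.11688232421875, 73.78197479248047), 39.848175048828125)
orange ((402.6484680175781, 200.9966278076172), (73.75530242919922, 75.14913940429688), 13.529036521911621)
t 19.27 tcp [0.5208 0.1543 0.1865] yaw -4.0 tilt [-0.    -0.002 -1.   ] grip 0.40809825023222823 35.36392534326296
(0.524, 0.198, 0.1, -4.4) -> [np.float64(4.39), np.float64(0.03), np.float64(8.65), np.float64(0.007)]
```

```bash
python3 -m jog '[[1.5,0,0,0],[3,0,0,0],[4.4,0,1,0],[4.4,0,3,0],[4.4,0,5,0],[4.4,0,7,0],[4.4,0,8.5,0],[4.4,0,8.5,0],[4.4,0,8.5,0]]'
python3 - <<'E'
from h import *
rel((.5245,.1985,.061,-4.4))
E
```

```text
t: 20.02
eef_pos: [0.5249, 0.1937, 0.1022]
tool_rot: [-0.0, 0.733, 0.68, -0.001]
contact_force: [0.4, 0.4, -1.4]
gripper_width: 0.411
grasp_force: 35.4
t 20.02 tcp [0.5249 0.1937 0.1022] yaw -4.26 tilt [-0.002 -0.002 -1.   ] grip 0.4106387618549479 35.37629627448041
(0.5245, 0.1985, 0.061, -4.4) -> [np.float64(0.48), np.float64(-0.07), np.float64(4.12), np.float64(0.002)]
```

```bash
python3 -m jog '[[0.4,0,1,0],[0.5,0,2,0],[0.5,0,3,0],[0.5,0,3.7,0],[0.5,0,4,0],[0.5,0,4,0],[0.5,0,4,0]]'; python3 -m jog '[[0,0,0.1,0],[0,0,0.1,0]]'
```

```text
t: 20.6
eef_pos: [0.5258, 0.1996, 0.0632]
tool_rot: [0.0, 0.733, 0.681, -0.0]
contact_force: [0.4, -0.4, -1.3]
gripper_width: 0.405
grasp_force: 35.4
t: 20.77
eef_pos: [0.5261, 0.1998, 0.0626]
tool_rot: [0.0, 0.732, 0.681, 0.0]
contact_force: [0.7, 0.2, -1.2]
gripper_width: 0.407
grasp_force: 35.4
```

```bash
python3 -m jog '[[-0.05,-0.05,0.1,0],[-0.05,-0.1,0.1,0],[-0.1,-0.1,0.1,0]]'; python3 -m jog '[[0,0,0.1,0],[0,0,0.1,0]]'
```

```text
t: 21.02
eef_pos: [0.5245, 0.1989, 0.0614]
tool_rot: [-0.0, 0.732, 0.681, 0.0]
contact_force: [-0.3, -0.6, -0.9]
gripper_width: 0.408
grasp_force: 35.4
t: 21.18
eef_pos: [0.5246, 0.1988, 0.0602]
tool_rot: [-0.0, 0.732, 0.681, -0.0]
contact_force: [0.0, 0.5, -1.1]
gripper_width: 0.409
grasp_force: 35.4
```

```bash
python3 -m jog '[[0,0,0.1,0],[0,0,0.1,0]]'; python3 -m jog '[[0,0,0.05,0],[0,0,0.05,0]]'
```

```text
t: 21.35
eef_pos: [0.5248, 0.199, 0.06]
tool_rot: [-0.0, 0.732, 0.681, 0.0]
contact_force: [-1.3, -1.4, 6.2]
gripper_width: 0.414
grasp_force: 36.2
t: 21.52
eef_pos: [0.5249, 0.199, 0.0599]
tool_rot: [-0.0, 0.733, 0.681, 0.0]
contact_force: [-3.1, -0.5, 11.4]
gripper_width: 0.406
grasp_force: 36.7
```

Seated on the coaster. Next: release with a half opening (mustard is near), rise, and move back over the pepper.

```bash
python3 -m jog '[[0,0,-0.1,0],[0,0,-0.1,0],[0,0,-0.1,0],[0,0,-0.1,0],[0,0,-0.1,0],[0,0,-0.1,0]]' -0.5; python3 -m jog '[[0,0,-1,0],[0,0,-3,0],[0,0,-6,0],[0,0,-9,0],[0,0,-11,0],[0,0,-11,0],[0,0,-11,0]]'
python3 - <<'E'
from h import *
c=cam('top','top2.png'); P=pts(c); z=P[...,2]
q=P[(c['depth']>0)&(z>.066)&(z<.1)&(np.hypot(P[...,0]-.524,P[...,1]-.197)<.04)]; print('top salt',cv2.minAreaRect(q[:,:2].astype(np.float32)),q.max(0))
c=cam('wrist'); P=pts(c); z=P[...,2]
q=P[(c['depth']>0)&(z>.066)&(z<.1)&(np.hypot(P[...,0]-.524,P[...,1]-.197)<.04)]; print('wr salt',len(q),cv2.minAreaRect(q[:,:2].astype(np.float32)))
rel((.5265,.0245,.17,-4.4))
E
```

```text
t: 22.02
eef_pos: [0.5246, 0.1988, 0.0597]
tool_rot: [0.0, 0.732, 0.681, -0.0]
contact_force: [-0.0, -0.1, -0.5]
gripper_width: 0.749
grasp_force: 0.0
t: 22.6
eef_pos: [0.5254, 0.1992, 0.1714]
tool_rot: [0.0, 0.732, 0.681, 0.002]
contact_force: [0.5, -0.1, -0.1]
gripper_width: 0.749
grasp_force: 0.0
top salt ((0.5190225839614868, 0.19217991828918457), (0.03138405829668045, 0.03444252163171768), 15.661757469177246) [0.53659259 0.2106152  0.09246621]
wr salt 1758 ((0.5229262113571167, 0.19663992524147034), (0.0361843965947628, 0.036144156008958817), 81.6786117553711)
t 22.7 tcp [0.5241 0.1987 0.1693] yaw -4.17 tilt [-0.    -0.001 -1.   ] grip 0.7516453554085913 0.0
(0.5265, 0.0245, 0.17, -4.4) -> [np.float64(-17.36), np.float64(1.51), np.float64(-0.06), np.float64(0.004)]
```

```bash
python3 -m jog '[[-2,0.2,0,0],[-5,0.4,0,0],[-8,0.7,0,0],[-11,1,0,0],[-14,1.2,0,0],[-16.5,1.4,0,0],[-17.4,1.5,0,0],[-17.4,1.5,3,0],[-17.4,1.5,6,0],[-17.4,1.5,7,0],[-17.4,1.5,7,0]]' -1
python3 - <<'E'
from h import *
rel((.526,.0235,.056,-4.4))
E
```

```text
t: 23.62
eef_pos: [0.5244, 0.0246, 0.0969]
tool_rot: [-0.002, 0.732, 0.681, -0.003]
contact_force: [-0.7, 0.4, 1.0]
gripper_width: 1.0
grasp_force: 0.0
t 23.62 tcp [0.5244 0.0246 0.0969] yaw -4.15 tilt [-0.002 -0.006 -1.   ] grip 1.0000585348648385 0.0
(0.526, 0.0235, 0.056, -4.4) -> [np.float64(-0.09), np.float64(0.19), np.float64(4.09), np.float64(0.004)]
```

```bash
python3 -m jog '[[0,0.1,1.2,0],[0,0.1,2.4,0],[0,0.1,3.6,0],[0,0.1,4.1,0],[0,0.1,4.1,0]]' && python3 -m jog '[[0,0,0,0],[0,0,0,0],[0,0,0,0],[0,0,0,0],[0,0,0,0],[0,0,0,0],[0,0,0,0],[0,0,0,0],[0,0,0,0],[0,0,0,0]]' 1 35 && python3 -m jog '[[0,0,-1,0],[0,0,-2.5,0],[0,0,-4.5,0],[0,0,-7,0],[0,0,-9,0],[0,0,-10,0],[0,0,-10,0]]'
python3 - <<'E'
from h import *
rel((.4015,.2,.15,-4.4))
E
```

```text
t: 24.03
eef_pos: [0.5271, 0.0241, 0.0576]
tool_rot: [-0.001, 0.732, 0.681, -0.001]
contact_force: [0.1, -0.2, -0.2]
gripper_width: 1.002
grasp_force: 0.0
t: 24.87
eef_pos: [0.5283, 0.0242, 0.0594]
tool_rot: [0.0, 0.732, 0.681, 0.0]
contact_force: [-0.8, 1.0, 5.4]
gripper_width: 0.418
grasp_force: 34.6
t: 25.45
eef_pos: [0.5293, 0.0242, 0.1611]
tool_rot: [0.001, 0.732, 0.681, 0.002]
contact_force: [0.2, -0.0, -1.7]
gripper_width: 0.422
grasp_force: 35.4
t 25.45 tcp [0.5293 0.0242 0.1611] yaw -4.19 tilt [ 0.002  0.004 -1.   ] grip 0.4224768712023823 35.370927971962374
(0.4015, 0.2, 0.15, -4.4) -> [np.float64(16.6), np.float64(-14.03), np.float64(1.08), np.float64(0.004)]
```

```bash
python3 -m jog '[[1.5,-1.2,0,0],[3.5,-3,0,0],[5.5,-4.7,0,0],[7.5,-6.4,0,0],[9.5,-8,0,0],[11.5,-9.7,0,0],[13.5,-11.4,0,0],[15.3,-13,0,0],[16.6,-14,1,0],[16.6,-14,3,0],[16.6,-14,5,0],[16.6,-14,6,0],[16.6,-14,6,0],[16.6,-14,6,0]]'
python3 - <<'E'
from h import *
rel((.4018,.2,.060,-4.4))
E
```

```text
t: 26.62
eef_pos: [0.4001, 0.1991, 0.0983]
tool_rot: [0.0, 0.733, 0.68, -0.001]
contact_force: [0.7, 0.0, -1.4]
gripper_width: 0.417
grasp_force: 35.4
t 26.62 tcp [0.4001 0.1991 0.0983] yaw -4.24 tilt [-0.002 -0.001 -1.   ] grip 0.4169876533436272 35.3632210320211
(0.4018, 0.2, 0.06, -4.4) -> [np.float64(0.11), np.float64(0.17), np.float64(3.83), np.float64(0.003)]
```

```bash
python3 -m jog '[[0.1,0.1,1,0],[0.1,0.1,2,0],[0.1,0.1,3,0],[0.1,0.1,3.4,0],[0.1,0.1,3.6,0],[0.1,0.1,3.6,0],[0.1,0.1,3.6,0]]'; python3 -m jog '[[0,0,0.1,0],[0,0,0.1,0]]';python3 -m jog '[[0,0,0.1,0],[0,0,0.1,0]]'
```

```text
t: 27.2
eef_pos: [0.4016, 0.2007, 0.0628]
tool_rot: [0.0, 0.733, 0.681, -0.0]
contact_force: [-0.3, -0.6, -0.7]
gripper_width: 0.42
grasp_force: 35.4
t: 27.37
eef_pos: [0.4017, 0.2009, 0.062]
tool_rot: [-0.0, 0.732, 0.681, 0.0]
contact_force: [0.6, 0.4, -1.1]
gripper_width: 0.418
grasp_force: 35.4
t: 27.53
eef_pos: [0.4015, 0.2009, 0.0609]
tool_rot: [-0.0, 0.732, 0.681, 0.0]
contact_force: [-0.5, -0.1, -0.6]
gripper_width: 0.419
grasp_force: 35.4
```

```bash
python3 -m jog '[[0,0,0.1,0],[0,0,0.1,0]]'; python3 -m jog '[[0,0,0.05,0],[0,0,0.05,0]]'
```

```text
t: 27.7
eef_pos: [0.4016, 0.2011, 0.0604]
tool_rot: [-0.0, 0.732, 0.681, 0.0]
contact_force: [-2.8, -0.0, 8.5]
gripper_width: 0.421
grasp_force: 36.5
t: 27.87
eef_pos: [0.4017, 0.2011, 0.0603]
tool_rot: [-0.001, 0.733, 0.681, 0.0]
contact_force: [-5.0, -0.8, 16.3]
gripper_width: 0.42
grasp_force: 37.4
```

```bash
python3 -m jog '[[0,0,-0.1,0],[0,0,-0.1,0],[0,0,-0.1,0],[0,0,-0.1,0],[0,0,-0.1,0],[0,0,-0.1,0]]' -0.5; python3 -m jog '[[0,0,-1,0],[0,0,-3,0],[0,0,-6,0],[0,0,-9,0],[0,0,-12,0],[0,0,-15,0],[0,0,-18,0],[0,0,-20,0],[0,0,-20,0],[0,0,-20,0]]'
python3 - <<'E'
from h import *
c=cam('wrist','w2.png'); P=pts(c); z=P[...,2]
for n,(x,y) in dict(salt=(.523,.197),pepper=(.4015,.2)).items():
    q=P[(c['depth']>0)&(z>.066)&(z<.1)&(np.hypot(P[...,0]-x,P[...,1]-y)<.04)]; 
    if len(q)>20: print('wr',n,len(q),cv2.minAreaRect(q[:,:2].astype(np.float32)))
f=210/np.tan(np.radians(c['fovy'])/2)
hsv=cv2.cvtColor(c['pixels'],cv2.COLOR_RGB2HSV)
for k,lo,hi in(('blue',(100,100,40),(125,255,255)),('orange',(3,150,100),(18,255,255))):
    m=cv2.inRange(hsv,lo,hi)&((abs(z-.005)<.006)*255).astype(np.uint8)
    cs=cv2.findContours(m,0,1)[0]
    if not cs: continue
    p=cv2.convexHull(max(cs,key=cv2.contourArea))[:,0].astype(float)
    d=np.c_[(p[:,0]-c['cx'])/f,(p[:,1]-c['cy'])/f,np.ones(len(p))]@c['pose'][:3,:3].T; o=c['pose'][:3,3]
    q=o+d*((.005-o[2])/d[:,2])[:,None]; print(k,cv2.minEnclosingCircle(q[:,:2].astype(np.float32)))
rel((.377,-.2945,.27,-4.4),(.45,.02,.27,-4.4))
E
```

```text
t: 28.37
eef_pos: [0.4015, 0.2008, 0.0602]
tool_rot: [0.0, 0.732, 0.681, -0.0]
contact_force: [0.4, 1.1, 1.1]
gripper_width: 0.747
grasp_force: 0.0
t: 29.2
eef_pos: [0.4019, 0.201, 0.2615]
tool_rot: [-0.0, 0.732, 0.681, 0.001]
contact_force: [-0.3, 0.2, -0.5]
gripper_width: 0.75
grasp_force: 0.0
wr salt 1049 ((0.5222769975662231, 0.19652575254440308), (0.03556656837463379, 0.036683276295661926), 10.787009239196777)
wr pepper 984 ((0.40026727318763733, 0.20160610973834991), (0.036068931221961975, 0.036112524569034576), 46.998634338378906)
blue ((0.5232635736465454, 0.19778870046138763), 0.03705769032239914)
orange ((0.4013665020465851, 0.2003861516714096), 0.03696957975625992)
t 29.25 tcp [0.4012 0.2006 0.2604] yaw -4.19 tilt [ 0.001 -0.    -1.   ] grip 0.751416678671266 0.0
(0.377, -0.2945, 0.27, -4.4) -> [np.float64(-49.55), np.float64(1.2), np.float64(-1.0), np.float64(0.004)]
(0.45, 0.02, 0.27, -4.4) -> [np.float64(-17.65), np.float64(6.18), np.float64(-0.98), np.float64(0.004)]
```

View pics/w2.png

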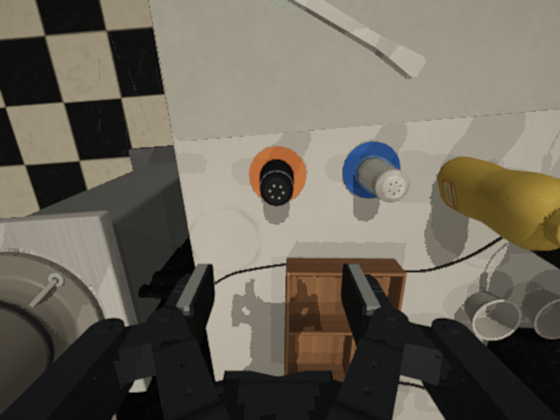

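Picture: the pepper stands centred on the orange coaster (277,180) and the salt centred on the blue one (378,175), both measured within 2 mm of centre. Next I fetch the red shaker back.

```bash
python3 -m jog '[[-3,1,0,0],[-6,2,-0.5,0],[-9,3.2,-1,0],[-12,4.4,-1,0],[-15,5.4,-1,0],[-18,6.2,-1,0],[-21,6.2,-1,0],[-24,6.2,-1,0],[-27,6,-1,0],[-30,5.5,-1,0],[-33,5,-1,0],[-36,4.3,-1,0],[-39,3.6,-1,0],[-42,2.9,-1,0],[-45,2.2,-1,0],[-48,1.5,-1,0],[-49.5,1.2,-1,0],[-49.5,1.2,-1,0],[-49.5,1.2,-1,0]]' -1 50
python3 - <<'E'
from h import *
c=cam('wrist'); P=pts(c); hsv=cv2.cvtColor(c['pixels'],cv2.COLOR_RGB2HSV); H,S=hsv[...,0],hsv[...,1]; z=P[...,2]
q=P[(c['depth']>0)&((H<8)|(H>170))&(S>150)&(z>.178)&(z<.2)]; print(len(q),cv2.minAreaRect(q[:,:2].astype(np.float32)))
q=P[(c['depth']>0)&(H>55)&(H<90)&(S>100)&(z>.205)&(P[...,1]>-.36)]; print(len(q),cv2.minAreaRect(q[:,:2].astype(np.float32)) if len(q) else 0)
rel((.377,-.2948,.1505,-4.4))
E
```

```text
t: 30.83
eef_pos: [0.376, -0.2941, 0.2693]
tool_rot: [-0.001, 0.734, 0.68, -0.001]
contact_force: [0.7, -0.2, -0.2]
gripper_width: 1.001
grasp_force: 0.0
4891 ((0.37747329473495483, -0.29451343417167664), (0.0628298819065094, 0.061250533908605576), 82.98657989501953)
5983 ((0.46292391419410706, -0.2859835624694824), (0.05923871695995331, 0.1308208853006363), 64.99903106689453)
t 30.88 tcp [ 0.3768 -0.2931  0.2694] yaw -4.23 tilt [ 0.    -0.002 -1.   ] grip 0.9993855194318034 0.0
(0.377, -0.2948, 0.1505, -4.4) -> [np.float64(-0.17), np.float64(0.07), np.float64(11.89), np.float64(0.003)]
```

```bash
python3 -m jog '[[-0.1,0.1,2,0],[-0.1,0.1,4,0],[-0.1,0.1,6,0],[-0.1,0.1,8,0],[-0.1,0.1,10,0],[-0.1,0.1,11.2,0],[-0.1,0.1,11.9,0],[-0.1,0.1,11.9,0]]' && python3 -m jog '[[0,0,0,0],[0,0,0,0],[0,0,0,0],[0,0,0,0],[0,0,0,0],[0,0,0,0],[0,0,0,0],[0,0,0,0]]' 1 50 && python3 -m jog '[[0,0,-1,0],[0,0,-2,0],[0,0,-3.5,0],[0,0,-5,0],[0,0,-6.5,0],[0,0,-8,0],[0,0,-8,0]]'
python3 - <<'E'
from h import *
rel((.4505,.0247,.23,-4.4))
E
```

```text
t: 31.55
eef_pos: [0.3779, -0.293, 0.1499]
tool_rot: [-0.002, 0.732, 0.682, -0.001]
contact_force: [-0.1, 0.5, 0.3]
gripper_width: 0.997
grasp_force: 0.0
t: 32.22
eef_pos: [0.3789, -0.2951, 0.1526]
tool_rot: [0.001, 0.732, 0.681, 0.001]
contact_force: [-2.1, 1.3, 6.5]
gripper_width: 0.735
grasp_force: 54.4
t: 32.8
eef_pos: [0.3796, -0.2961, 0.2343]
tool_rot: [0.002, 0.733, 0.681, 0.001]
contact_force: [-0.3, -1.4, -3.5]
gripper_width: 0.731
grasp_force: 57.2
t 32.8 tcp [ 0.3796 -0.2961  0.2343] yaw -4.2 tilt [-0.001  0.005 -1.   ] grip 0.7306863602006363 57.188361546141095
(0.4505, 0.0247, 0.23, -4.4) -> [np.float64(32.51), np.float64(4.73), np.float64(0.42), np.float64(0.004)]
```

```bash
python3 -m jog '[[1,0.3,0,0],[3,0.6,0,0],[5.5,1.1,0,0],[8,1.5,0,0],[10.5,2,0,0],[13,2.4,0,0],[15.5,2.8,0,0],[18,3.2,0,0],[20.5,3.5,0,0],[23,3.8,0,0],[25.5,4.1,0,0],[28,4.4,0,0],[30,4.6,0,0],[31.8,4.7,0,0],[32.5,4.7,0,0],[32.5,4.7,0,0],[32.5,4.7,0,0]]'
python3 - <<'E'
from h import *
rel((.4505,.0247,.155,-4.4))
E
```

```text
t: 34.22
eef_pos: [0.4485, 0.0251, 0.2311]
tool_rot: [-0.0, 0.732, 0.681, -0.0]
contact_force: [-0.4, -1.1, -2.9]
gripper_width: 0.734
grasp_force: 57.2
t 34.22 tcp [0.4485 0.0251 0.2311] yaw -4.19 tilt [-0. -0. -1.] grip 0.7336219173136853 57.16811366335605
(0.4505, 0.0247, 0.155, -4.4) -> [np.float64(-0.02), np.float64(0.21), np.float64(7.61), np.float64(0.004)]
```

```bash
python3 -m jog '[[0,0.1,0.5,0],[0,0.1,2,0],[0,0.1,3.5,0],[0,0.1,5,0],[0,0.1,6.2,0],[0,0.1,6.9,0],[0,0.1,7.2,0],[0,0.1,7.5,0],[0,0.1,7.6,0],[0,0.1,7.6,0]]'; python3 -m jog '[[0,0,0.1,0],[0,0,0.1,0]]';python3 -m jog '[[0,0,0.1,0],[0,0,0.1,0]]'
```

```text
t: 35.05
eef_pos: [0.4501, 0.0256, 0.1555]
tool_rot: [0.0, 0.733, 0.681, 0.0]
contact_force: [-0.6, 0.8, -3.4]
gripper_width: 0.732
grasp_force: 57.1
t: 35.22
eef_pos: [0.4501, 0.026, 0.1546]
tool_rot: [0.0, 0.732, 0.681, 0.0]
contact_force: [-0.1, 0.1, -3.4]
gripper_width: 0.737
grasp_force: 57.1
t: 35.38
eef_pos: [0.4502, 0.026, 0.1537]
tool_rot: [-0.0, 0.732, 0.681, 0.0]
contact_force: [-1.0, 0.5, 1.0]
gripper_width: 0.733
grasp_force: 57.7
```

```bash
python3 -m jog '[[0,0,0.04,0],[0,0,0.04,0]]'; python3 -m jog '[[0,0,0,0],[0,0,0,0],[0,0,0,0],[0,0,0,0],[0,0,0,0],[0,0,0,0]]' -1; python3 -m jog '[[0,0,-1,0],[0,0,-3,0],[0,0,-6,0],[0,0,-9,0],[0,0,-11,0],[0,0,-12.5,0],[0,0,-12.5,0],[0,0,-12.5,0]]'
python3 - <<'E'
from h import *
c=cam('wrist'); P=pts(c); hsv=cv2.cvtColor(c['pixels'],cv2.COLOR_RGB2HSV); H,S=hsv[...,0],hsv[...,1]; z=P[...,2]
q=P[(c['depth']>0)&((H<8)|(H>170))&(S>150)&(z>.178)&(z<.2)]; print(len(q),cv2.minAreaRect(q[:,:2].astype(np.float32)),np.median(q[:,2]))
rel((.4972,-.3005,.28,-4.4))
E
```

```text
t: 35.55
eef_pos: [0.4503, 0.0259, 0.1537]
tool_rot: [-0.0, 0.732, 0.681, 0.0]
contact_force: [-2.4, 1.2, 9.5]
gripper_width: 0.733
grasp_force: 58.8
t: 36.05
eef_pos: [0.4499, 0.0258, 0.1529]
tool_rot: [0.0, 0.732, 0.681, 0.0]
contact_force: [1.5, 0.3, -0.2]
gripper_width: 1.001
grasp_force: 0.0
t: 36.72
eef_pos: [0.4501, 0.0263, 0.2782]
tool_rot: [-0.0, 0.732, 0.681, 0.001]
contact_force: [-1.1, 0.4, -0.3]
gripper_width: 1.004
grasp_force: 0.0
4755 ((0.4488098621368408, 0.02567572146654129), (0.06286057084798813, 0.06387709081172943), 5.743353843688965) 0.1874784717255022
t 36.77 tcp [0.4495 0.0261 0.2775] yaw -4.14 tilt [ 0.001 -0.    -1.   ] grip 0.9988091021973217 0.0
(0.4972, -0.3005, 0.28, -4.4) -> [np.float64(-32.23), np.float64(7.12), np.float64(-0.28), np.float64(0.004)]
```

Red is at (0.449, 0.0257) against a start of (0.450, 0.024), so it is back. Now the jar.

```bash
python3 -m jog '[[-2,0.5,-0.3,0],[-5,1.1,-0.3,0],[-8,1.8,-0.3,0],[-11,2.5,-0.3,0],[-14,3.1,-0.3,0],[-17,3.8,-0.3,0],[-20,4.5,-0.3,0],[-23,5.2,-0.3,0],[-26,5.8,-0.3,0],[-29,6.5,-0.3,0],[-31,7,-0.3,0],[-32.2,7.1,-0.3,0],[-32.2,7.1,-0.3,0],[-32.2,7.1,-0.3,0]]'
python3 - <<'E'
from h import *
c=cam('wrist'); P=pts(c); hsv=cv2.cvtColor(c['pixels'],cv2.COLOR_RGB2HSV); H,S=hsv[...,0],hsv[...,1]; z=P[...,2]
q=P[(c['depth']>0)&(H>55)&(H<90)&(S>100)&(z>.205)&(np.hypot(P[...,0]-.497,P[...,1]+.3)<.045)]; print(len(q),cv2.minAreaRect(q[:,:2].astype(np.float32)),np.median(q[:,2]))
rel((.4972,-.3005,.175,-4.4))
E
```

```text
t: 37.93
eef_pos: [0.4961, -0.301, 0.2792]
tool_rot: [-0.001, 0.733, 0.68, -0.001]
contact_force: [-0.3, -0.6, 0.4]
gripper_width: 1.001
grasp_force: 0.0
5217 ((0.4951264262199402, -0.30076688528060913), (0.06003270670771599, 0.0597495511174202), 75.20944213867188) 0.21267621985583338
t 37.98 tcp [ 0.4966 -0.3     0.2794] yaw -4.22 tilt [ 0.001 -0.003 -1.   ] grip 0.9996226667572415 0.0
(0.4972, -0.3005, 0.175, -4.4) -> [np.float64(-0.05), np.float64(0.09), np.float64(10.44), np.float64(0.003)]
```

```bash
python3 -m jog '[[0,0,2,0],[0,0,4,0],[0,0,6,0],[0,0,8,0],[0,0,9.5,0],[0,0,10.4,0],[0,0,10.4,0]]' && python3 -m jog '[[0,0,0,0],[0,0,0,0],[0,0,0,0],[0,0,0,0],[0,0,0,0],[0,0,0,0],[0,0,0,0],[0,0,0,0],[0,0,0,0]]' 1 50 && python3 -m jog '[[0,0,-1,0],[0,0,-2,0],[0,0,-3.5,0],[0,0,-5,0],[0,0,-6.5,0],[0,0,-8,0],[0,0,-8,0]]'
python3 - <<'E'
from h import *
rel((.443,-.0695,.255,-4.4))
E
```

```text
t: 38.57
eef_pos: [0.4965, -0.2984, 0.1748]
tool_rot: [-0.002, 0.732, 0.681, -0.001]
contact_force: [0.3, 0.9, -0.4]
gripper_width: 1.0
grasp_force: 0.0
t: 39.32
eef_pos: [0.4978, -0.3013, 0.1784]
tool_rot: [0.001, 0.733, 0.681, 0.001]
contact_force: [-1.7, 0.9, 6.0]
gripper_width: 0.716
grasp_force: 55.5
t: 39.9
eef_pos: [0.4983, -0.3017, 0.2603]
tool_rot: [0.002, 0.733, 0.681, 0.001]
contact_force: [-0.6, -1.5, -3.2]
gripper_width: 0.716
grasp_force: 55.6
t 39.9 tcp [ 0.4983 -0.3017  0.2603] yaw -4.2 tilt [-0.002  0.005 -1.   ] grip 0.7160897086477758 55.55483876843937
(0.443, -0.0695, 0.255, -4.4) -> [np.float64(22.76), np.float64(-7.22), np.float64(0.46), np.float64(0.004)]
```

```bash
python3 -m jog '[[1,-0.3,0,0],[3,-0.9,0,0],[5,-1.6,0,0],[7,-2.2,0,0],[9,-2.8,0,0],[11,-3.5,0,0],[13,-4.1,0,0],[15,-4.8,0,0],[17,-5.4,0,0],[19,-6,0,0],[21,-6.7,0,0],[22.3,-7.1,0,0],[22.8,-7.2,0,0],[22.8,-7.2,0,0],[22.8,-7.2,0,0]]'
python3 - <<'E'
from h import *
rel((.443,-.0695,.18,-4.4))
E
```

```text
t: 41.15
eef_pos: [0.4421, -0.0682, 0.2569]
tool_rot: [0.0, 0.732, 0.681, 0.0]
contact_force: [-0.2, -0.4, -2.6]
gripper_width: 0.718
grasp_force: 55.5
t 41.15 tcp [ 0.4421 -0.0682  0.2569] yaw -4.15 tilt [ 0.  0. -1.] grip 0.7179950166041917 55.52535760682076
(0.443, -0.0695, 0.18, -4.4) -> [np.float64(-0.13), np.float64(0.1), np.float64(7.69), np.float64(0.004)]
```

```bash
python3 -m jog '[[-0.1,0.1,0.5,0],[-0.2,0.1,2,0],[-0.2,0.1,3.5,0],[-0.2,0.1,5,0],[-0.2,0.1,6.2,0],[-0.2,0.1,6.9,0],[-0.2,0.1,7.3,0],[-0.2,0.1,7.5,0],[-0.2,0.1,7.6,0],[-0.2,0.1,7.6,0]]'; python3 -m jog '[[0,0,0.1,0],[0,0,0.1,0]]';python3 -m jog '[[0,0,0.1,0],[0,0,0.1,0]]'
```

```text
t: 41.98
eef_pos: [0.443, -0.0703, 0.1811]
tool_rot: [0.0, 0.733, 0.681, 0.0]
contact_force: [-1.1, -0.3, -2.6]
gripper_width: 0.714
grasp_force: 56.6
t: 42.15
eef_pos: [0.4431, -0.0699, 0.1802]
tool_rot: [0.0, 0.732, 0.681, 0.0]
contact_force: [-0.3, -0.1, -2.3]
gripper_width: 0.716
grasp_force: 56.6
t: 42.32
eef_pos: [0.4433, -0.0699, 0.1794]
tool_rot: [0.0, 0.732, 0.681, 0.0]
contact_force: [-2.5, 0.1, 3.8]
gripper_width: 0.714
grasp_force: 57.2
```

```bash
python3 -m jog '[[0,0,0.03,0],[0,0,0.03,0]]'; python3 -m jog '[[0,0,0,0],[0,0,0,0],[0,0,0,0],[0,0,0,0],[0,0,0,0],[0,0,0,0]]' -1; python3 -m jog '[[0,0,-1,0],[0,0,-3,0],[0,0,-6,0],[0,0,-9,0],[0,0,-11,0],[0,0,-12.5,0],[0,0,-12.5,0],[0,0,-12.5,0]]'
python3 - <<'E'
from h import *
c=cam('wrist'); P=pts(c); hsv=cv2.cvtColor(c['pixels'],cv2.COLOR_RGB2HSV); H,S=hsv[...,0],hsv[...,1]; z=P[...,2]
for n,m in dict(g=(H>55)&(H<90)&(S>100)&(z>.205)&(P[...,1]>-.2),r=((H<8)|(H>170))&(S>150)&(z>.178)&(z<.2)).items():
    q=P[m&(c['depth']>0)]; print(n,len(q),cv2.minAreaRect(q[:,:2].astype(np.float32)),np.median(q[:,2]))
cam('side','side3.png'); rel()
E
```

```text
t: 42.48
eef_pos: [0.4434, -0.07, 0.1794]
tool_rot: [-0.0, 0.732, 0.681, 0.0]
contact_force: [-3.3, 0.9, 9.8]
gripper_width: 0.713
grasp_force: 57.8
t: 42.98
eef_pos: [0.4429, -0.07, 0.1786]
tool_rot: [0.0, 0.732, 0.681, -0.0]
contact_force: [0.0, 0.5, 0.2]
gripper_width: 1.001
grasp_force: 0.0
t: 43.65
eef_pos: [0.4432, -0.0693, 0.3038]
tool_rot: [-0.001, 0.732, 0.681, 0.002]
contact_force: [-0.8, -0.0, -1.2]
gripper_width: 1.001
grasp_force: 0.0
g 4325 ((0.44192707538604736, -0.06976252049207687), (0.05982256680727005, 0.05984234809875488), 84.84770202636719) 0.21364974606576206
r 5461 ((0.4488412141799927, 0.024640832096338272), (0.06264684349298477, 0.06254761666059494), 85.54135131835938) 0.18749644032399393
t 43.75 tcp [ 0.4422 -0.0701  0.3028] yaw -4.21 tilt [-0.    -0.001 -1.   ] grip 1.0025045557848695 0.0
```

View pics/side3.png

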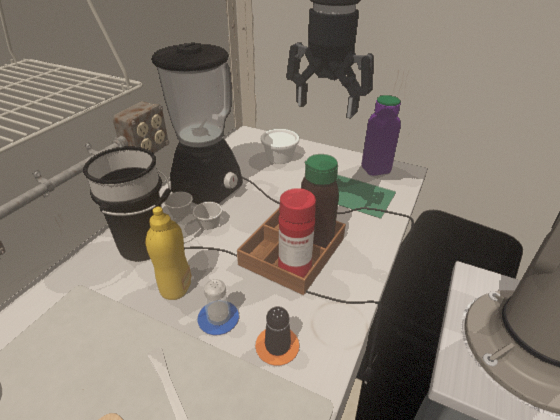

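The picture shows the salt on blue (217,305) and the pepper on orange (278,333). Red (297,235) and the jar (320,200) are back in their cells within 2 mm, mustard and tub have not moved, and the gripper is clear.

```bash
python3 -c "
from station import bot
print(bot.hand_in())"
```

```text
the job is handed in; nothing more can be done
None
```

Job handed in at about 44 s of the 131 s: salt is on the blue coaster and pepper on the orange, and the red shaker and brown jar are back in their own cells, all within about 2 mm by the last measurements; the station gave no verdict.

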